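Gauge a steel ring and hold the readout's two-stage button half-way

TASK

Measure the steel ring in the bench caliper: slide the movable jaw shut until it bears firmly on the ring and the ring is trapped against the fixed jaw, and leave the jaw there. Then, with the fingers, press the round white two-stage button on the readout box half-way down (about 7 mm of its 14 mm), which freezes the reading, and finish while still holding it there; never press it right to the bottom, which wipes the reading. Leave the bowl, the jar and the game controller alone.

Things in the scene. Friction and masses are not known exactly. Their poses are not given: they have to be found in the camera images.
- gauge: Bench caliper fixed to the bench: base plate 250 (y) x 115 mm, 8 mm thick, steel beam along y. Origin on the bench top under the beam's middle; +y points along the beam to the fixed jaw, -x to the ring's side (towards the robot), z up. Fixed jaw's flat inner face at y = 75 mm; jaws span x = -12 to -70 mm, 28 mm high; fixed jaw's head 34 mm high. Yaw within 0.4 rad.
- jaw (a joint): Slide of the movable jaw along the gauge's +y, m; larger = further shut. Starts at 0 to 0.04. Its flat face is at gauge y = -45 mm + value, so with the 50 mm ring against the fixed jaw it meets the ring at about 0.070. Sliding friction about 2.5 N; it stays where it is left.
- jaw_grip (a point): Centre of the black upright tab on the movable jaw's head, 53 mm above the bench: tab 14 mm thick (gauge y), 30 mm wide (gauge x), from 36 to 70 mm above the bench. The head under it is 45 mm along y, its top 36 mm above the bench. Axes as the gauge's; pinch the tab from above across its 14 mm, or push it.
- ring_center (a point): Centre (half-way up) of the loose plain steel ring: 50 mm outside, 38 mm inside diameter, 14 mm high, about 90 g, lying flat on the gauge's base plate (8 mm up) between the open jaws.
- hold_button_top (a point): Centre of the top face of the round white push button, 36 mm in diameter, facing up, on a grey readout box 100 x 90 x 30 mm fixed to the bench left or right of the gauge. Unpressed it is 60 mm above the bench, 18 mm above its black collar (52 mm wide); the point moves down with the button.
- hold_button (a joint): Travel of the button in m: 0 = up, 0.014 = right down, 0.007 = half-way. Spring return: begins to move at 2.4 N and needs about 5.2 N at half-way and 8 N at the bottom. It springs back when let go.
- bowl: White ceramic bowl, 140 mm across, 60 mm high, origin under its middle; stands on the other side of the gauge from the readout box. To be left alone.
- jar: Closed glass jar with a twist cap, 80 mm across, 120 mm high, origin under its middle, standing beyond, on the left. To be left alone.
- controller: Purple plastic game controller, about 100 x 165 mm, 47 mm high, origin under its middle, lying beyond the gauge. To be left alone.
There are look-alikes about, which are no part of the job. Leave any red or turquoise look-alike of the part that bears hold_button_top alone.

How it is judged (in metres and radians):
On the way, in this order (a step that is already met when the one before it is completed fails the run):
1. the movable jaw bears on the ring with more than 2 N while the ring is trapped against the fixed jaw (contact force between jaw and ring above 2 N and value of joint jaw between 0.067 and 0.073 m), for 0.15 s.
2. the button is pressed about half-way (4 to 10 mm) (value of joint hold_button between 0.004 and 0.01 m), for 0.5 s.
At the end, for the whole second after the job is handed in: The fingers keep the button pressed between 4 and 10 mm through the last second, while the movable jaw stays shut on the ring (jaw value 0.067 to 0.073 m) and the ring lies flat between the jaws against the fixed jaw (within 5 mm) (all of step 2 and contact force between hold_button and the fingers above 1 N and value of joint jaw between 0.067 and 0.073 m and y of ring_center in the frame of gauge between 0.045 and 0.055 m and x of ring_center in the frame of gauge between -0.065 and -0.02 m and z of ring_center in the frame of gauge below 0.019 m); the arm keeps its last pose, push and grip.
It fails at once if the button is pressed right down (over 13 mm) (value of joint hold_button above 0.013 m).
It fails at once if the bowl is moved more than 20 mm (distance of bowl from where it was at the start of the episode above 0.02 m).
It fails at once if the jar is moved more than 20 mm (distance of jar from where it was at the start of the episode above 0.02 m).
It fails at once if the controller is moved more than 20 mm (distance of controller from where it was at the start of the episode above 0.02 m).
It also fails if it takes over 42 s, if anything falls off the work surface, if the arm or the gripper's body presses on something with over 40 N, if the wrist force passes 120 N, or if a joint passes its speed limit or range.

ROBOT

A 7-joint arm with a two-finger parallel gripper is mounted at the origin on the work surface. World frame = base frame: x ahead of the robot, y to its left, z up, the work surface at z = 0. Lengths are in m, angles in degrees, forces in N, time in s.
With the tool pointing down it reaches from about 0.425 to 0.875 m from the base axis. Payload 4.7 kg.
Tool frame: the origin (TCP) lies on the mounting face of the last link; the fingertips stand 182 mm ahead of it and the grasp point (between the pads) lies 164 mm ahead of it; z points along the fingers, x is the direction in which the jaws open and shut, and the axes are right-handed (so a half turn about z gives the same grasp; the last joint's range is limited). The gripper opens to 87 mm and grips with 3 to 60 N. Pads are 19 mm wide; open, the fingers measure 117 mm over their backs; the gripper's body (75 mm by 190 mm) begins 51 mm behind the grasp point.
Start: joints at [77.412, 18.392, -4.016, 83.108, 1.295, 78.541, -3.26], TCP at [0.151, -0.632, 0.405] pointing down, gripper open.
Joint ranges: [-163.93, 163.93], [-17.29, 119.83], [-79.2, 71.16], [3.27, 140.29], [-89.18, 269.18], [5.43, 117.66], [-154.24, 154.24]. Speed limits (degrees/s): [147.25, 147.25, 180, 180, 180, 180, 180].

INTERFACE

Orientations are given as [roll, pitch, yaw] about the fixed x, y, z axes, in that order (R = Rz(yaw) Ry(pitch) Rx(roll)).
In Python, from cell import status, cams, env, outline_of, landmark_of gives the robot as it stands. The module is installed in compiled form; this text tells all that it offers.
- The arm moves only by the tool jog_arm, never from a script. Its argument "rows" is a list of rows, each a list of 7 numbers: the closure, from 0 (fully open) to 1 (shut), then the shift along the tool's x, y, z in m, then the turn, a rotation vector about the tool's x, y, z in degrees. A call has 1 to 12 rows; each row shifts and turns the commanded pose from where the row before left it, along the tool's axes as they then stand; what a row does not reach is not made up. A row lasts 1/12 s, in which the tool goes at most 41.7 mm and 7.16 degrees, less where a joint would pass 70% of its speed; a pose out of reach is approached as far as the arm can. A call with a gripper value outside its range is refused whole. The fingers move at their own pace and stop on an object; "grip_force" is the grip in N (left out, the last holds). Time passes only in rows, so rows that do not move let the fingers close. It gives the time, the measured TCP pose, the force and the opening at its end, in the units of the state.
- status.get_obs(): the state, without advancing time (a new reading comes with each control period).
- cams.read_camera(name): name is "scene" or "top" or "wrist"; returns (picture, depth): 420x560x3 uint8, red, green, blue; 420x560 float32, m along the optical axis (not along the pixel's ray), 0 where there is no reading.
- cams.camera_params(name): a dict with "vfov" (degrees; the focal length in pixels is half the picture's height over the tangent of half this angle, whatever the lens; pixels are square), "cx", "cy" (the principal point, pixels), "eye" and "attitude" of the camera in the world. Camera axes: x right, y up, looking along -z (the intrinsics and any distortion apply to the point x, -y, -z); pixel columns grow to the right and rows downward; lengths in m; the calibration is good to about 2 mm. A picture is of the moment at which its call begins: read the wrist's pose just before it. camera_params takes no time and is no camera call; for the wrist camera it gives the pose at the moment of the call.
- env.sign_off(): hands the job in, once; it reports no verdict.
Trained networks look in the newest picture that a camera, given by its name, has taken for a name from the list of things; names that differ only in an ending like _2 or _b are one class to them, and where a whole thing is asked for, a point or a joint stands for the part that bears it (a point fixed in the world has none). Each returns a list of dicts, best first, with "conf" (0 to 1); they miss things now and then, are a little off and sometimes report something else, mostly with a low value. They report only what shows in the picture. A call takes as long as a camera call. They do not tell look-alikes from the thing itself.
- outline_of(camera, name): "pixels" (420x560 bool, what is visible of it) and "box" ([left, top, right, bottom] in pixels, round what is visible of it).
- landmark_of(camera, name): "position" ([row, column] in pixels: a listed point, or the origin of a listed thing).
The state is a dict: "time_s": time; "qpos": joint angles; "joint_velocities": joint speeds; "effort": joint torques, N m; "tool_pos": TCP position; "tool_rot": TCP orientation; "force": force on the tool from outside, world axes, zero at the start; "wrist_torque": the same for the moment, N m; "grip_width": finger opening in m.
Only numpy, scipy, OpenCV 4.12 (cv2) and the standard library are available. Lean on these libraries where they do the work, as an engineer would, in place of code of your own. Each camera call takes 0.05 s, during which the arm holds its last target. There are 200 camera calls.

## Working session

There is one attempt and no reset: what is moved stays moved. The work goes in short steps, Python scripts to look and compute and a tool call to move; the robot and the scene stay as the last step left them, time stands still between calls to the robot, and variables do not carry over. Pictures are saved under pics/ and viewed, about 8 in all and at most 12, crops included, and the job is handed in when it is done.

Besides the shell and the picture viewer there is one more tool, called after ">>>" as name(argument=value, ...) on one line, values as JSON. jog_arm: Moves the arm, as the interface text tells. Its arguments: {"type":"object","properties":{"rows":{"type":"array"},"grip_force":{"type":"number"}},"required":["rows"]}

```bash
mkdir -p pics; cat > h.py <<'E'
import numpy as np, cv2
from scipy.spatial.transform import Rotation as R
from cell import status, cams, env, outline_of, landmark_of
def cam(n):
    p=cams.camera_params(n); im,d=cams.read_camera(n); return p,im,d
def att(p):
    a=np.array(p['attitude'],float)
    if a.shape==(3,3): return a
    return R.from_euler('xyz',a,degrees=True).as_matrix() if a.size==3 else None
def ray(p,r,c):
    f=210/np.tan(np.radians(p['vfov'])/2)
    return att(p)@np.array([(c-p['cx'])/f,-(r-p['cy'])/f,-1.])
def at_z(p,r,c,z):
    v=ray(p,r,c); e=np.array(p['eye']); return e+v*(z-e[2])/v[2]
def by_d(p,r,c,d): return np.array(p['eye'])+ray(p,r,c)*d
def save(im,n): cv2.imwrite(f'pics/{n}.png',cv2.cvtColor(im,cv2.COLOR_RGB2BGR))
E
python3 - <<'E'
from h import *
print(status.get_obs())
hs={'jaw_grip':.053,'ring_center':.015,'hold_button_top':.06,'gauge':0,'bowl':0,'jar':0,'controller':0}
ims=[]
for n in ['top','scene']:
    p,im,d=cam(n); print(n,p); save(im,n+'0')
    for k,z in hs.items():
        for l in landmark_of(n,k)[:3]:
            r,c=l['position']; print(k,round(l['conf'],2),np.round([r,c]),at_z(p,r,c,z).round(4), by_d(p,r,c,d[int(r),int(c)]).round(3))
E
```

```text
{'time_s': 0.0, 'qpos': array([77.4131614 , 18.44022922, -4.01260428, 83.17416477,  1.29779365,
       78.54127689, -3.26028008]), 'joint_velocities': array([-0.02903767, -0.03515273,  0.03413106, -0.00962263, -0.01585509,
       -0.04293032,  0.02760816]), 'effort': array([ 9.58043483e-05, -4.91291177e+01, -4.03586654e-01, -3.12522483e+01,
       -6.38216618e-02,  4.37113491e-02,  1.62532306e-04]), 'tool_pos': array([ 0.15046258, -0.63214027,  0.403654  ]), 'tool_rot': array([ 1.79990605e+02,  1.10284990e-01, -7.66059373e+01]), 'force': array([-0.14227971, -0.28227289, -0.46379072]), 'wrist_torque': array([-0.00356552,  0.0261893 , -0.03730908]), 'grip_width': 0.087220498800478}
top {'vfov': 45.27754280669466, 'cx': 279.8040636916215, 'cy': 199.932791099274, 'eye': array([0.35803358, 0.07301752, 1.44632462]), 'attitude': array([  8.24230805,  -0.22165697, -88.85747679])}
jaw_grip 0.51 [217. 327.] [ 0.5135 -0.0606  0.053 ] [ 0.512 -0.059  0.068]
ring_center 0.74 [154. 228.] [0.6968 0.2247 0.015 ] [0.672 0.214 0.119]
ring_center 0.42 [243. 292.] [0.4438 0.0346 0.015 ] [0.444 0.034 0.0
[... 720 characters left out ...]
. 389.] [0.4504 0.2762 0.053 ] [0.456 0.277 0.058]
jaw_grip 0.22 [298. 201.] [0.7978 0.0345 0.053 ] [0.786 0.022 0.031]
ring_center 0.48 [201. 286.] [0.4535 0.0316 0.015 ] [0.443 0.026 0.005]
hold_button_top 0.81 [281. 468.] [0.5537 0.457  0.06  ] [0.551 0.457 0.057]
hold_button_top 0.49 [176. 419.] [0.2827 0.2949 0.06  ] [0.28  0.295 0.058]
hold_button_top 0.48 [221. 385.] [0.4667 0.273  0.06  ] [0.465 0.273 0.058]
gauge 0.59 [214. 264.] [ 0.5003 -0.0031  0.    ] [0.52  0.009 0.021]
bowl 0.82 [186. 172.] [ 0.5114 -0.2631  0.    ] [ 0.544 -0.229  0.036]
jar 0.71 [184. 169.] [ 0.5076 -0.2756  0.    ] [ 0.552 -0.23   0.048]
controller 0.95 [298. 200.] [0.7682 0.0033 0.    ] [0.786 0.021 0.031]
```

View pics/top0.png

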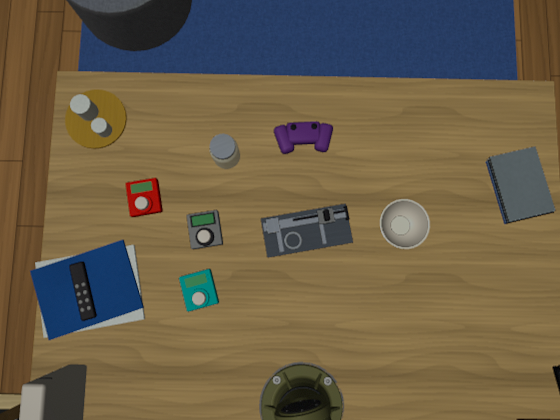

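View pics/scene0.png

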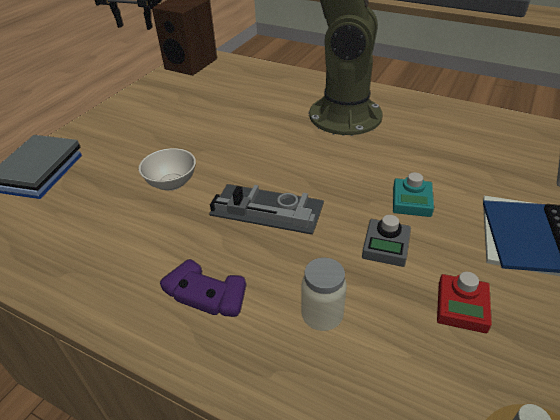

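The true button is on the grey box, at top-view pixel (236,204). The red and turquoise boxes are decoys. The gauge lies at about (228,306) with a small positive yaw, with the black tab at its right end at (214,327). Next I'll get the yaw, then the first move.

```bash
cat > go.py <<'E'
from h import *
def plan(tgt,yaw):
    o=status.get_obs(); Rt=R.from_euler('xyz',o['tool_rot'],degrees=True)
    Rg=R.from_euler('xyz',[180,0,yaw],degrees=True)
    print('pos',o['tool_pos'].round(4),o['tool_rot'].round(2),'t',o['time_s'])
    print('shift tool',Rt.inv().apply(np.array(tgt)-o['tool_pos']).round(4),'turn',(Rt.inv()*Rg).as_rotvec(degrees=True).round(2))
E
python3 - <<'E'
from go import *
p,im,d=cam('top')
o=outline_of('top','gauge')[0]; m=o['pixels']
rr,cc=np.nonzero(m&(d>0)); f=210/np.tan(np.radians(p['vfov'])/2)
P=np.array([by_d(p,r,c,d[r,c]) for r,c in zip(rr,cc)])
rect=cv2.minAreaRect((P[:,:2]*1000).astype(np.float32)); b=cv2.boxPoints(rect); print(rect,b)
plan([0.513,-0.06,0.33],-81)
E
```

```text
((483.3202209472656, -7.1735076904296875), (115.95359802246094, 253.8463897705078), 11.06389045715332) [[ 402.064     106.26471 ]
 [ 450.77798  -142.86362 ]
 [ 564.5764   -120.611725]
 [ 515.8624    128.5166  ]]
pos [ 0.1506 -0.6323  0.4048] [180.   -0.  -76.6] t 0.9
shift tool [-0.4728 -0.4852  0.0747] turn [ 0.   -0.01  4.4 ]
```

>>> jog_arm(rows=[[0, -0.026, -0.027, 0, 0, 0, 0], [0, -0.026, -0.027, 0, 0, 0, 0], [0, -0.026, -0.027, 0, 0, 0, 0], [0, -0.026, -0.027, 0, 0, 0, 0], [0, -0.026, -0.027, 0, 0, 0, 0], [0, -0.026, -0.027, 0, 0, 0, 0], [0, -0.026, -0.027, 0, 0, 0, 0], [0, -0.026, -0.027, 0, 0, 0, 0], [0, -0.026, -0.027, 0, 0, 0, 0], [0, -0.026, -0.027, 0, 0, 0, 0], [0, -0.026, -0.027, 0, 0, 0, 0], [0, -0.026, -0.027, 0, 0, 0, 0]])

```text
time_s: 1.9
tool_pos: [0.3941, -0.2519, 0.4051]
tool_rot: [-180.0, -0.1, -76.6]
force: [0.3, -1.0, -0.2]
grip_width: 0.0872
```

>>> jog_arm(rows=[[0, -0.026, -0.027, 0, 0, 0, 0], [0, -0.026, -0.027, 0, 0, 0, 0], [0, -0.026, -0.027, 0, 0, 0, 0], [0, -0.026, -0.027, 0.025, 0, 0, 0], [0, -0.026, -0.027, 0.025, 0, 0, 0], [0, -0.026, -0.027, 0.025, 0, 0, 2.4], [0, 0, 0, 0, 0, 0, 0], [0, 0, 0, 0, 0, 0, 0], [0, 0, 0, 0, 0, 0, 0], [0, 0, 0, 0, 0, 0, 0]])

```text
time_s: 2.73
tool_pos: [0.5103, -0.073, 0.3361]
tool_rot: [-180.0, -0.1, -79.1]
force: [0.3, -0.4, 0.2]
grip_width: 0.0869
```

```bash
python3 - <<'E'
from go import *
p,im,d=cam('wrist'); save(im,'w1')
for k,z in {'jaw_grip':.07,'ring_center':.022,'gauge':0}.items():
    for l in landmark_of('wrist',k)[:3]:
        r,c=l['position']; print(k,round(l['conf'],2),np.round([r,c]),at_z(p,r,c,z).round(4))
for l in outline_of('wrist','jaw_grip')[:2]: print(l['conf'],l['box'])
# tab: points 60..75mm high
rr,cc=np.nonzero(d>0)
v=np.stack([(cc-p['cx']),-(rr-p['cy'])],1)/(210/np.tan(np.radians(p['vfov'])/2))
P=np.array(p['eye'])+(np.c_[v,-np.ones(len(v))]*d[rr,cc][:,None])@att(p).T
for lo,hi in [(.062,.076),(.024,.03),(.018,.024),(.03,.04)]:
    s=P[(P[:,2]>lo)&(P[:,2]<hi)&(abs(P[:,0]-.5)<.15)&(abs(P[:,1])<.15)]
    if len(s)>50: print(lo,len(s),cv2.minAreaRect((s[:,:2]*1000).astype(np.float32)),np.median(s,0))
plan([0.513,-0.06,0.225],-79)
print(p)
E
```

```text
jaw_grip 0.94 [195. 266.] [ 0.5252 -0.0566  0.07  ]
ring_center 0.67 [235. 172.] [0.4555 0.0309 0.022 ]
gauge 0.71 [190. 215.] [ 0.5049 -0.0018  0.    ]
0.062 599 ((521.4733276367188, -58.50595474243164), (29.35944938659668, 13.606911659240723), 10.518245697021484) [ 0.52216536 -0.05854094  0.0688455 ]
0.024 5312 ((482.2523498535156, -8.392303466796875), (97.41688537597656, 244.21600341796875), 11.066383361816406) [0.50593989 0.00232815 0.02564697]
0.018 1254 ((482.0126953125, -7.9205322265625), (97.619873046875, 243.74609375), 11.064367294311523) [0.4720118  0.04186249 0.02096826]
0.03 2970 ((507.4952697753906, 13.83209228515625), (39.59208679199219, 192.13861083984375), 10.996407508850098) [0.50682101 0.07346297 0.03369962]
pos [ 0.5102 -0.0725  0.336 ] [-1.7995e+02 -6.0000e-02 -7.9100e+01] t 2.9833
shift tool [-0.0118 -0.005   0.111 ] turn [-0.05 -0.06 -0.1 ]
{'vfov': 69.2485876126485, 'cx': 281.76916471862654, 'cy': 209.6442571437648, 'eye': array([ 0.57965904, -0.05871954,  0.31522694]), 'attitude': array([-14.9721552 ,  -0.11016444, -79.1894694 ])}
```

View pics/w1.png

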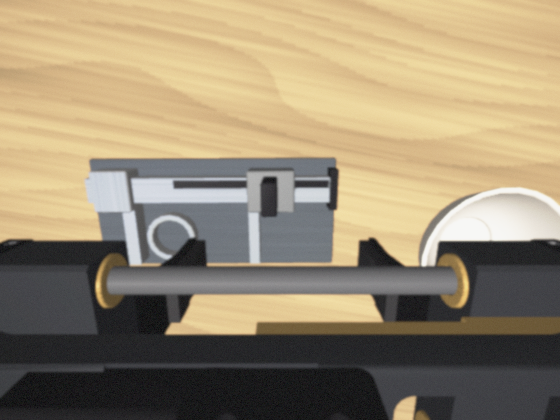

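The wrist view shows the tab at (195,267), the ring at (238,172) and the fixed jaw on the left at about column 130. I'll descend astride the tab and pinch it.

>>> jog_arm(rows=[[0, -0.006, -0.0065, 0.02, 0, 0, 0], [0, -0.006, -0.0065, 0.025, 0, 0, 0], [0, 0, 0, 0.025, 0, 0, 0], [0, 0, 0, 0.022, 0, 0, 0], [0, 0, 0, 0.02, 0, 0, 0], [0, 0, 0, 0, 0, 0, 0], [0, 0, 0, 0, 0, 0, 0], [0, 0, 0, 0, 0, 0, 0]])

```text
time_s: 3.65
tool_pos: [0.5214, -0.0575, 0.2246]
tool_rot: [-179.9, -0.0, -79.0]
force: [0.4, -0.4, 0.1]
grip_width: 0.0868
```

>>> jog_arm(rows=[[1, 0, 0, 0, 0, 0, 0], [1, 0, 0, 0, 0, 0, 0], [1, 0, 0, 0, 0, 0, 0], [1, 0, 0, 0, 0, 0, 0], [1, 0, 0, 0, 0, 0, 0], [1, 0, 0, 0, 0, 0, 0], [1, 0, 0, 0, 0, 0, 0], [1, 0, 0, 0, 0, 0, 0], [1, 0, 0, 0, 0, 0, 0], [1, 0, 0, 0, 0, 0, 0]], grip_force=15)

```text
time_s: 4.48
tool_pos: [0.5208, -0.0573, 0.2233]
tool_rot: [180.0, 0.0, -79.0]
force: [1.1, -0.0, -0.3]
grip_width: 0.0283
```

>>> jog_arm(rows=[[1, 0, 0, 0, 0, 0, 0], [1, 0, 0, 0, 0, 0, 0], [1, 0, 0, 0, 0, 0, 0], [1, 0, 0, 0, 0, 0, 0], [1, 0, 0, 0, 0, 0, 0]], grip_force=20)

```text
time_s: 4.9
tool_pos: [0.5209, -0.0579, 0.2233]
tool_rot: [-180.0, -0.0, -79.0]
force: [0.7, -2.3, -1.0]
grip_width: 0.0136
```

>>> jog_arm(rows=[[1, -0.004, 0, 0, 0, 0, 0], [1, -0.004, 0, 0, 0, 0, 0], [1, -0.004, 0, 0, 0, 0, 0], [1, -0.004, 0, 0, 0, 0, 0], [1, -0.004, 0, 0, 0, 0, 0], [1, 0, 0, 0, 0, 0, 0], [1, 0, 0, 0, 0, 0, 0], [1, 0, 0, 0, 0, 0, 0]])

```text
time_s: 5.57
tool_pos: [0.5168, -0.0364, 0.2233]
tool_rot: [180.0, 0.1, -79.0]
force: [-0.2, 2.8, -0.0]
grip_width: 0.014
```

```bash
python3 - <<'E'
from go import *
p,im,d=cam('wrist'); save(im,'w2')
p,im,d=cam('scene'); save(cv2.resize(im[150:270,180:380],(800,480)),'s2')
E
```

```text
(no output)
```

View pics/w2.png

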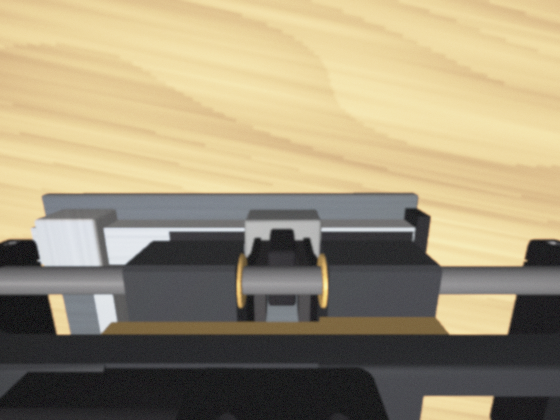

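The tab is pinched (opening 14 mm) and the head has moved about 20 mm. I'll keep going, and slow down near contact.

>>> jog_arm(rows=[[1, -0.005, 0, 0, 0, 0, 0], [1, -0.005, 0, 0, 0, 0, 0], [1, -0.005, 0, 0, 0, 0, 0], [1, -0.005, 0, 0, 0, 0, 0], [1, -0.003, 0, 0, 0, 0, 0], [1, 0, 0, 0, 0, 0, 0], [1, 0, 0, 0, 0, 0, 0], [1, 0, 0, 0, 0, 0, 0]])

```text
time_s: 6.33
tool_pos: [0.5124, -0.0143, 0.2233]
tool_rot: [180.0, 0.1, -79.0]
force: [-1.2, 1.5, 0.3]
grip_width: 0.0135
```

>>> jog_arm(rows=[[1, -0.001, 0, 0, 0, 0, 0], [1, -0.001, 0, 0, 0, 0, 0], [1, -0.001, 0, 0, 0, 0, 0], [1, -0.001, 0, 0, 0, 0, 0], [1, -0.001, 0, 0, 0, 0, 0], [1, -0.001, 0, 0, 0, 0, 0], [1, 0, 0, 0, 0, 0, 0], [1, 0, 0, 0, 0, 0, 0]])

```text
time_s: 7.0
tool_pos: [0.5114, -0.0092, 0.2233]
tool_rot: [180.0, -0.0, -79.0]
force: [0.3, -1.8, -0.7]
grip_width: 0.014
```

>>> jog_arm(rows=[[1, -0.001, 0, 0, 0, 0, 0], [1, -0.001, 0, 0, 0, 0, 0], [1, -0.001, 0, 0, 0, 0, 0], [1, -0.001, 0, 0, 0, 0, 0], [1, 0, 0, 0, 0, 0, 0], [1, 0, 0, 0, 0, 0, 0], [1, 0, 0, 0, 0, 0, 0]])

```text
time_s: 7.58
tool_pos: [0.5106, -0.0051, 0.2233]
tool_rot: [180.0, 0.0, -79.0]
force: [-1.6, -1.4, -0.2]
grip_width: 0.0139
```

```bash
python3 - <<'E'
from go import *
p,im,d=cam('scene'); save(cv2.resize(im[150:270,180:380],(800,480),interpolation=cv2.INTER_CUBIC),'s3')
for k in ['jaw_grip','ring_center']:
    for l in landmark_of('scene',k)[:2]: r,c=l['position']; print(k,l['conf'],r,c,at_z(p,r,c,.015))
print(status.get_obs()['force'])
E
```

```text
jaw_grip 0.56 198.1 260.8 [ 0.46964972 -0.02801664  0.015     ]
[-0.53124235 -2.26042612  0.05082787]
```

View pics/s3.png

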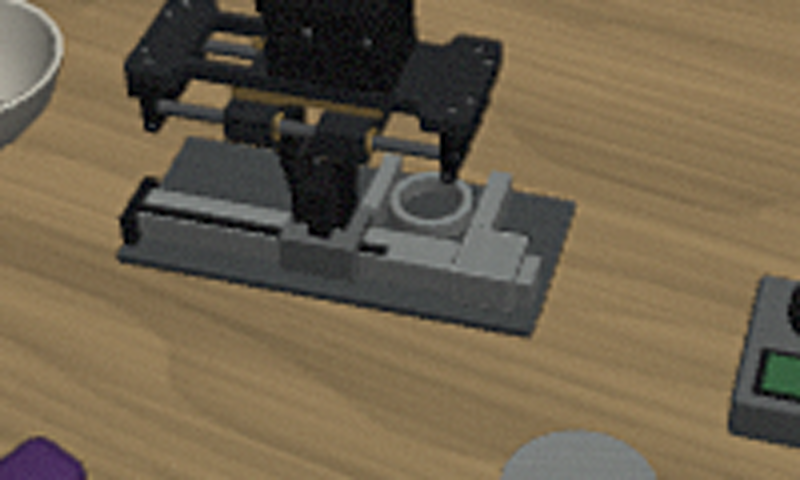

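The jaw is now only a few mm from the ring, with a small gap left between the ring and the fixed jaw. I'll advance slowly.

>>> jog_arm(rows=[[1, -0.001, 0, 0, 0, 0, 0], [1, -0.001, 0, 0, 0, 0, 0], [1, -0.001, 0, 0, 0, 0, 0], [1, -0.001, 0, 0, 0, 0, 0], [1, 0, 0, 0, 0, 0, 0], [1, 0, 0, 0, 0, 0, 0]])

```text
time_s: 8.23
tool_pos: [0.5099, -0.0013, 0.2233]
tool_rot: [180.0, -0.0, -79.0]
force: [-1.4, -2.5, -0.4]
grip_width: 0.0141
```

>>> jog_arm(rows=[[1, -0.001, 0, 0, 0, 0, 0], [1, -0.001, 0, 0, 0, 0, 0], [1, -0.001, 0, 0, 0, 0, 0], [1, 0, 0, 0, 0, 0, 0], [1, 0, 0, 0, 0, 0, 0]])

```text
time_s: 8.65
tool_pos: [0.5094, 0.0007, 0.2233]
tool_rot: [180.0, -0.1, -79.0]
force: [-0.6, -5.5, -1.7]
grip_width: 0.0135
```

>>> jog_arm(rows=[[1, -0.001, 0, 0, 0, 0, 0], [1, -0.001, 0, 0, 0, 0, 0], [1, 0, 0, 0, 0, 0, 0], [1, 0, 0, 0, 0, 0, 0]])

```text
time_s: 8.98
tool_pos: [0.5093, 0.0013, 0.2234]
tool_rot: [-180.0, -0.2, -79.1]
force: [-0.2, -9.4, -1.7]
grip_width: 0.0139
```

>>> jog_arm(rows=[[1, -0.001, 0, 0, 0, 0, 0], [1, -0.001, 0, 0, 0, 0, 0], [1, 0, 0, 0, 0, 0, 0], [1, 0, 0, 0, 0, 0, 0], [1, 0, 0, 0, 0, 0, 0], [1, 0, 0, 0, 0, 0, 0]])

```text
time_s: 9.48
tool_pos: [0.5092, 0.0018, 0.2234]
tool_rot: [-180.0, -0.3, -79.1]
force: [1.3, -12.5, -2.6]
grip_width: 0.0138
```

```bash
python3 - <<'E'
from go import *
p,im,d=cam('scene'); save(cv2.resize(im[150:270,180:380],(800,480),interpolation=cv2.INTER_CUBIC),'s4')
print(status.get_obs()['force'],status.get_obs()['tool_pos'])
E
```

```text
[  1.40564148 -12.97255217  -1.85440227] [0.50915089 0.00179234 0.22335919]
```

View pics/s4.png

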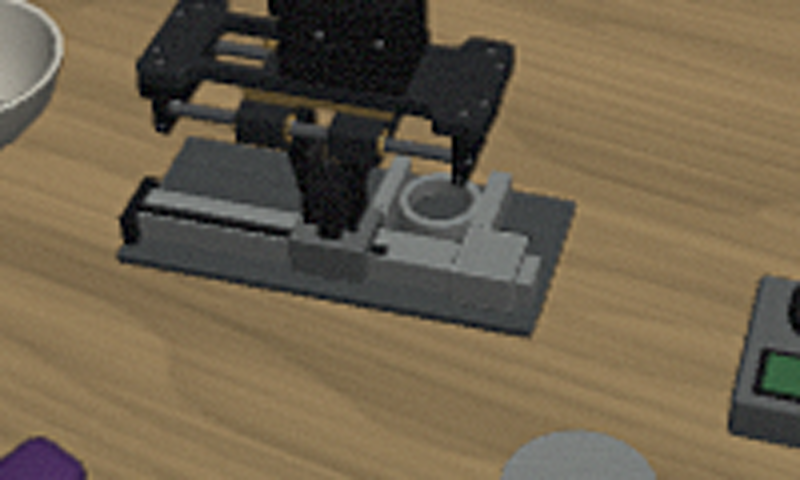

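The ring is trapped between both jaws with about 13 N of push. I'll release, rise, and head for the button.

>>> jog_arm(rows=[[0.5, 0, 0, 0, 0, 0, 0], [0.5, 0, 0, 0, 0, 0, 0], [0.5, 0, 0, 0, 0, 0, 0], [0.5, 0, 0, 0, 0, 0, 0], [0.5, 0, 0, 0, 0, 0, 0], [0.5, 0, 0, 0, 0, 0, 0], [0.5, 0, 0, -0.02, 0, 0, 0], [0.5, 0, 0, -0.03, 0, 0, 0], [0.5, 0, 0, -0.03, 0, 0, 0], [0.5, 0, 0, -0.03, 0, 0, 0], [0.5, 0, 0, 0, 0, 0, 0]])

```text
time_s: 10.45
tool_pos: [0.5108, 0.0068, 0.3394]
tool_rot: [-179.4, -0.2, -78.9]
force: [1.4, 0.6, 0.4]
grip_width: 0.0433
```

```bash
python3 - <<'E'
from go import *
p,im,d=cam('top'); ls=landmark_of('top','hold_button_top')
for l in ls: r,c=l['position']; print(l['conf'],r,c,at_z(p,r,c,.06))
for l in outline_of('top','hold_button_top'): print(l['conf'],l['box'])
plan([0.46,0.28,0.33],-79)
E
```

```text
0.68 201.7 140.7 [0.54604032 0.45785038 0.06      ]
0.62 235.0 200.9 [0.45695667 0.28685465 0.06      ]
0.51 300.3 195.3 [0.28025377 0.29449295 0.06      ]
0.47 [135.0, 195.4, 148.7, 209.8]
pos [0.5085 0.0058 0.3332] [-1.7999e+02 -2.0000e-02 -7.8980e+01] t 10.6
shift tool [-0.2784 -0.0048  0.0032] turn [-0.01 -0.02  0.02]
```

>>> jog_arm(rows=[[1, -0.028, 0.0025, 0, 0, 0, 0], [1, -0.028, 0.0025, 0, 0, 0, 0], [1, -0.028, 0.0025, 0, 0, 0, 0], [1, -0.028, 0.0025, 0, 0, 0, 0], [1, -0.028, 0.0025, 0, 0, 0, 0], [1, -0.028, 0.0025, 0, 0, 0, 0], [1, -0.028, 0.0025, 0, 0, 0, 0], [1, -0.028, 0.0025, 0, 0, 0, 0], [1, -0.028, 0.0025, 0, 0, 0, 0], [1, -0.028, 0.0025, 0, 0, 0, 0], [1, 0, 0, 0, 0, 0, 0], [1, 0, 0, 0, 0, 0, 0]], grip_force=20)

```text
time_s: 11.6
tool_pos: [0.4292, 0.2771, 0.3319]
tool_rot: [179.8, 0.0, -78.7]
force: [0.2, -0.7, 0.2]
grip_width: 0.0003
```

>>> jog_arm(rows=[[1, 0, 0, 0, 0, 0, 0], [1, 0, 0, 0, 0, 0, 0], [1, 0, 0, 0, 0, 0, 0]])

```text
time_s: 11.85
tool_pos: [0.4312, 0.2742, 0.3328]
tool_rot: [180.0, -0.0, -79.1]
force: [0.7, 0.4, -0.3]
grip_width: 0.0002
```

```bash
python3 - <<'E'
from go import *
p,im,d=cam('wrist'); save(im,'w5')
for l in landmark_of('wrist','hold_button_top'):
    r,c=l['position']; print(l['conf'],r,c,at_z(p,r,c,.06))
rr,cc=np.nonzero(d>0)
v=np.stack([(cc-p['cx']),-(rr-p['cy'])],1)/(210/np.tan(np.radians(p['vfov'])/2))
P=np.array(p['eye'])+(np.c_[v,-np.ones(len(v))]*d[rr,cc][:,None])@att(p).T
s=P[(abs(P[:,2]-.058)<.008)&(np.hypot(P[:,0]-.458,P[:,1]-.285)<.04)]
print(len(s),cv2.minEnclosingCircle((s[:,:2]*1000).astype(np.float32)),np.median(s,0),s.mean(0))
plan([0.46,0.285,0.26],-79)
p,im,d=cam('scene'); save(cv2.resize(im[150:270,180:430],(800,384),interpolation=cv2.INTER_CUBIC),'s5')
E
```

```text
0.98 18.2 68.7 [0.54752637 0.45603589 0.06      ]
0.96 183.8 281.8 [0.45608655 0.27969956 0.06      ]
1369 ((455.9889221191406, 279.882568359375), 17.721601486206055) [0.45674725 0.28004311 0.0588673 ] [0.45666887 0.27996205 0.05874974]
pos [0.4311 0.2746 0.3331] [ 1.7998e+02 -3.0000e-02 -7.9120e+01] t 11.95
shift tool [-0.0048 -0.0304  0.0731] turn [ 0.02 -0.03 -0.12]
```

View pics/w5.png

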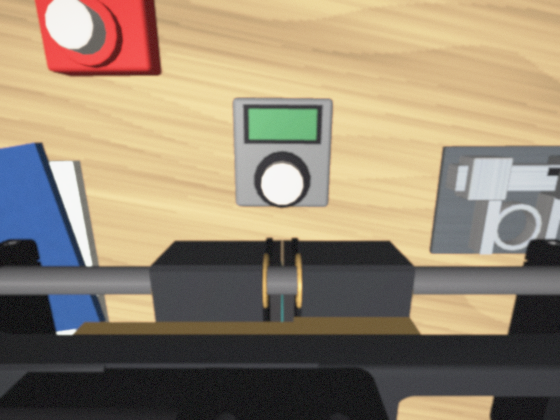

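View pics/s5.png

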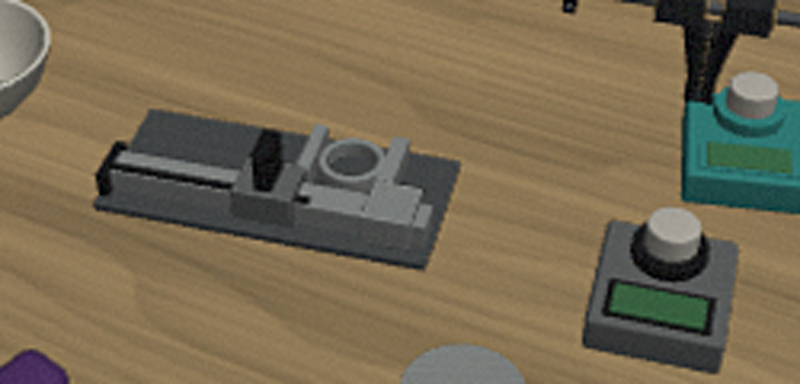

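The jaw stayed shut and the ring is trapped. The grey-box button is at wrist pixel (184,282), which is (0.457, 0.280). I'll descend to just above it.

>>> jog_arm(rows=[[1, 0, -0.013, 0.01, 0, 0, 0], [1, 0, -0.0135, 0.02, 0, 0, 0], [1, 0, 0, 0.02, 0, 0, 0], [1, 0, 0, 0.015, 0, 0, 0], [1, 0, 0, 0.01, 0, 0, 0], [1, 0, 0, 0.008, 0, 0, 0], [1, 0, 0, 0, 0, 0, 0], [1, 0, 0, 0, 0, 0, 0], [1, 0, 0, 0, 0, 0, 0], [1, 0, 0, 0, 0, 0, 0]])

```text
time_s: 12.83
tool_pos: [0.457, 0.2809, 0.2514]
tool_rot: [-179.9, 0.0, -79.0]
force: [-0.3, 0.2, -0.3]
grip_width: 0.0007
```

>>> jog_arm(rows=[[1, 0, 0, 0.002, 0, 0, 0], [1, 0, 0, 0.002, 0, 0, 0], [1, 0, 0, 0.002, 0, 0, 0], [1, 0, 0, 0, 0, 0, 0], [1, 0, 0, 0, 0, 0, 0], [1, 0, 0, 0, 0, 0, 0], [1, 0, 0, 0, 0, 0, 0]])

```text
time_s: 13.42
tool_pos: [0.4567, 0.2807, 0.2444]
tool_rot: [180.0, -0.0, -79.0]
force: [0.2, -0.6, -0.2]
grip_width: 0.0002
```

>>> jog_arm(rows=[[1, 0, 0, 0.001, 0, 0, 0], [1, 0, 0, 0.001, 0, 0, 0], [1, 0, 0, 0.001, 0, 0, 0], [1, 0, 0, 0.001, 0, 0, 0], [1, 0, 0, 0, 0, 0, 0], [1, 0, 0, 0, 0, 0, 0], [1, 0, 0, 0, 0, 0, 0]])

```text
time_s: 14.0
tool_pos: [0.4567, 0.2807, 0.2405]
tool_rot: [-180.0, -0.0, -79.0]
force: [-0.3, -1.4, 3.8]
grip_width: -0.0
```

>>> jog_arm(rows=[[1, 0, 0, 0.001, 0, 0, 0], [1, 0, 0, 0.001, 0, 0, 0], [1, 0, 0, 0, 0, 0, 0], [1, 0, 0, 0, 0, 0, 0], [1, 0, 0, 0, 0, 0, 0]])

```text
time_s: 14.42
tool_pos: [0.4568, 0.2807, 0.2384]
tool_rot: [-180.0, 0.0, -79.0]
force: [-0.8, -0.1, 3.6]
grip_width: 0.0005
```

>>> jog_arm(rows=[[1, 0, 0, 0.001, 0, 0, 0], [1, 0, 0, 0.001, 0, 0, 0], [1, 0, 0, 0.001, 0, 0, 0], [1, 0, 0, 0.0005, 0, 0, 0], [1, 0, 0, 0, 0, 0, 0], [1, 0, 0, 0, 0, 0, 0], [1, 0, 0, 0, 0, 0, 0], [1, 0, 0, 0, 0, 0, 0], [1, 0, 0, 0, 0, 0, 0], [1, 0, 0, 0, 0, 0, 0], [1, 0, 0, 0, 0, 0, 0], [1, 0, 0, 0, 0, 0, 0]])

```text
time_s: 15.42
tool_pos: [0.4568, 0.2807, 0.235]
tool_rot: [-180.0, -0.0, -79.0]
force: [-0.8, -0.7, 5.2]
grip_width: 0.0004
```

```bash
python3 - <<'E'
from go import *
fs=[];zs=[]
for i in range(5):
    p,im,d=cam('scene'); o=status.get_obs(); fs.append(o['force']); zs.append(o['tool_pos'][2])
print(np.mean(fs,0),np.mean(zs),o['time_s'])
save(cv2.resize(im[150:270,180:430],(800,384),interpolation=cv2.INTER_CUBIC),'s6')
E
```

```text
[-0.47686988 -0.68704792  5.23684858] 0.23495368702834551 15.6667
```

View pics/s6.png

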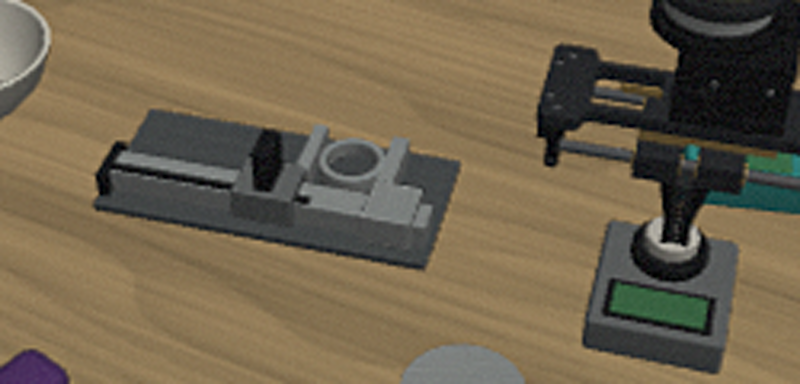

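The force is 5.24 N and the tip height is 53 mm, which both put the button at about 7 mm of travel. It has been held there for more than 0.5 s, and the jaw and ring haven't moved. Handing in.

```bash
python3 -c "
from cell import env; print(env.sign_off())"
```

```text
the job is handed in; nothing more can be done
None
```

The job is handed in: the movable jaw is shut on the ring, and the closed fingers are holding the white button about half-way down. Sign-off gave no verdict.

- **Jaw:** I pinched the black tab and slid the jaw about 60 mm until it met the ring, then pushed to about 13 N with the ring against the fixed jaw. I released the tab, and the last two pictures show the jaw and ring still in place.
- **Button:** I pressed the button on the grey box, not the red or turquoise look-alikes. In the last check the force was 5.2 N and the fingertips were 53 mm above the bench. Both mean about 7 mm of travel, held steadily until sign-off at about 15.7 s.
- **Other checks:** None of the checks disagreed. The jaw value itself can't be read directly, so I judged it from the contact force and the pictures. The arm was never brought near the bowl, jar or controller at their height.

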